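# Press the lever gauge onto the resin mount and mark the travel

## Task

A resin mount lies under the lever thickness gauge, the cream one with the blue paddle. Press the blue paddle down until the resistance firms up because the foot sits on the mount, do not force it further, and leave the lever down; then note how far it travelled by sliding the red marker along the scale until its tip is level with the black pointer. Leave the green hand punch with the black lever alone.

Things in the scene. Friction and masses are not known exactly. Their poses are not given: they have to be found in the camera images.
- gauge: Lever thickness gauge: fixed cream base plate 170 (x) x 300 (y) x 22 mm, z up, origin centre of underside. Hinge at (50, -115, 110) mm in a cream tower 136 mm tall; the steel lever runs from it along +y, above x = 50 mm. White scale with a line every 10 mm along y at x = -30 to -10 mm. A loose amber disc (resin mount, 40 mm wide and 12, 22 or 32 mm thick) lies on the base at (50, -30).
- lever_pad (a point): Top centre of the blue paddle (36 mm wide, 85 mm along the lever) at the lever's free end, 228 mm from the hinge. Starts 160 to 185 mm above the table; pressed straight down it sinks 35 to 115 mm, shifting under 15 mm sideways, until firm. Moves freely at 1 to 3 N, stays where left (stiff hinge, no spring). 6 to 10 N is a firm press; over 40 N is forced.
- foot: Black rubber roller under the lever, 90 mm along it from the hinge, 16 mm thick, 24 mm long; origin on the roller's axis. When it meets the resin mount below, the lever firms up.
- pointer_tip (a point): Tip of the flat black pointer at the gauge's x = -30 mm, 28 mm above the table. Geared to the lever, it runs along the gauge's +y as the lever goes down, 200 mm per radian. Only the lever should move it. Its carriage lies at x = -8 to 4 mm, top 31 mm above the table.
- marker_tip (a point): Tip of the red marker, on the pointer tip's line (gauge x = -30 mm), 28 mm above the table; axes as the gauge. Its upright tab, to push or pinch, is 24 (x) x 14 (y) mm, centred 28 mm from the tip in -x, top 70 mm above the table; its foot, 30 x 26 mm, 29 mm. Slides along y only, 1.5 N friction, stays where left. Starts on the -y side, 40 to 130 mm short of where the pointer stops.
- punch_lever (a joint): Black-handled lever of the other device, a green hand punch (base 180 x 90 mm, 175 mm tall), not to be used; 0 to 0.45 rad, growing as pressed. It stays where it is left.

How it is judged:
On the way:
1. the lever is pressed until its foot sits firmly on the mount (contact force between foot and anything else above 5 N), for 0.2 s.
At the end, for the whole second after the job is handed in: The red marker's tip is within 10 mm of the black pointer's tip along the scale, and the lever is still down with its foot touching the mount (y of marker_tip in the frame of pointer_tip between -0.01 and 0.01 m and contact force between foot and anything else above 0.1 N).
It fails at once if the lever is forced on after it has firmed up (over 110 N at the foot, about 40 N at the paddle) (contact force between foot and anything else above 110 N).
It fails at once if the hand punch's lever is pressed (value of joint punch_lever above 0.3 rad).
It also fails if it takes over 51 s, if anything falls off the work surface, if the arm or the gripper's body presses on something with over 40 N, if the wrist force passes 120 N, or if a joint passes its speed limit or range.

## Robot

A 6-joint arm with a two-finger parallel gripper is mounted at the origin on the work surface. World frame = base frame: x ahead of the robot, y to its left, z up, the work surface at z = 0. Lengths are in m, angles in rad, forces in N, time in s.
With the tool pointing down it reaches from about 0.225 to 0.875 m from the base axis. Payload 3.4 kg.
Tool frame: the origin (TCP) lies at the very end of the fingers, on their centre line; the grasp point (between the pads) lies 19 mm behind it; z points along the fingers, y is the direction in which the jaws open and shut (so a half turn about z gives the same grasp; the last joint's range is limited). The gripper opens to 85 mm and grips with 20 to 120 N. Pads are 22 mm wide; open, the fingers measure 114 mm over their backs; the gripper's body (76 mm by 85 mm) begins 54 mm behind the grasp point. The pads swing forward as they close: fully open they stand 13 mm farther back than shut.
Start: joints at [-1.328, 0.276, 1.505, -0, 1.361, -0.121], TCP at [0.205, -0.537, 0.231] pointing down, gripper open.
Joint ranges: [-2.89, 2.89], [-0.75, 2.08], [0.22, 2.7], [-1.18, 4.32], [0.11, 2.71], [-2.7, 2.7]. Speed limits (rad/s): [2.57, 2.57, 3.14, 3.14, 3.14, 3.14].

## Interface

Orientations are given as a unit quaternion [w, x, y, z].
In Python, from rig import manip gives the robot as it stands. The module is installed in compiled form; this text tells all that it offers.
- The arm moves only by the tool carry_out, never from a script. Its argument "moves" is one flat list of numbers, 5 for each row, row after row: the opening in per cent of the stroke, from 0 (shut) to 100 (fully open), then the shift along the world's x, y, z in cm, then the turn about the world's z in rad. A call has exactly 10 rows; each row shifts and turns the commanded pose from where the row before left it; what a row does not reach is not made up. A row lasts 1/10 s, in which the tool goes at most 50 mm and 8.59 degrees, less where a joint would pass 70% of its speed; a pose out of reach is approached as far as the arm can. A call is refused whole if a number of a shift passes 5 or a number of a turn 0.15, either way. A call with a gripper value outside its range is refused whole. The fingers move at their own pace and stop on an object; "squeeze" is the grip in N (left out, the last holds). Time passes only in rows, so rows that do not move let the fingers close, or fill a call up. It gives the time, the measured TCP pose, the force and the opening at its end, in the units of the state.
- manip.get_state(): the state, without advancing time (a new reading comes with each control period).
- manip.get_image(name): name is "scene" or "top" or "wrist"; returns the picture (420x560x3 uint8, red, green, blue); there is no depth.
- manip.camera_info(name): a dict with "fov_y" (degrees; the focal length in pixels is half the picture's height over the tangent of half this angle, whatever the lens; pixels are square), "cx", "cy" (the principal point, pixels), "dist" ([k1, k2, p1, p2, k3] as OpenCV has them; the pictures are not rectified), "rvec" (rotation vector, rad) and "tvec" (3), from world to camera coordinates, as OpenCV has them; the wrist camera has in their place "hand_eye" (4x4, takes a point from camera to tool coordinates, whose origin is the TCP and whose axes are the flange's). Camera axes: x right, y down, z forward; pixel columns grow to the right and rows downward; lengths in m; the calibration is good to about 2 mm. A picture is of the moment at which its call begins: read the wrist's pose just before it. camera_info takes no time and is no camera call.
- manip.sign_off(): hands the job in, once; it reports no verdict.
The state is a dict: "clock": time; "qpos": joint angles; "qd": joint speeds; "effort": joint torques, N m; "position": TCP position; "ee_rot": TCP orientation; "contact_force": force on the tool from outside, world axes, zero at the start; "moment": the same for the moment, N m; "width": finger opening in m.
Only numpy, scipy, OpenCV 4.12 (cv2) and the standard library are available. Lean on these libraries where they do the work, as an engineer would, in place of code of your own. Each camera call takes 0.05 s, during which the arm holds its last target. There are 200 camera calls.

## Working session

There is one attempt and no reset: what is moved stays moved. The work goes in short steps, Python scripts to look and compute and a tool call to move; the robot and the scene stay as the last step left them, time stands still between calls to the robot, and variables do not carry over. Pictures are saved under pics/ and viewed, about 8 in all and at most 12, crops included, and the job is handed in when it is done.

Besides the shell and the picture viewer there is one more tool, called after "Emit:" by a JSON object that holds its "method" and its "body". carry_out: Moves the arm, as the interface text tells. Its arguments: {"type":"object","properties":{"moves":{"type":"array","items":{"type":"number"}},"squeeze":{"type":"number"}},"required":["moves"]}

```bash
mkdir -p pics
cat > h.py <<'E'
import numpy as np, cv2
from rig import manip
def K(n):
    i=manip.camera_info(n); f=210/np.tan(np.radians(i["fov_y"])/2)
    return i,np.array([[f,0,i["cx"]],[0,f,i["cy"]],[0,0,1.]]),np.array(i["dist"],float)
def ray(n,px):
    i,k,d=K(n); p=cv2.undistortPoints(np.array(px,float).reshape(-1,1,2),k,d).reshape(-1,2)
    R=cv2.Rodrigues(np.array(i["rvec"],float))[0]; t=np.array(i["tvec"],float).ravel()
    return -R.T@t, np.c_[p,np.ones(len(p))]@R
def onz(n,px,z):
    c,v=ray(n,px); return c+v*((z-c[2])/v[:,2])[:,None]
def proj(n,P):
    i,k,d=K(n); return cv2.projectPoints(np.array(P,float).reshape(-1,3),np.array(i["rvec"],float),np.array(i["tvec"],float),k,d)[0].reshape(-1,2)
def tri(a,pa,b,pb):
    ca,va=ray(a,[pa]);cb,vb=ray(b,[pb]);va=va[0];vb=vb[0]
    s=np.linalg.lstsq(np.c_[va,-vb],cb-ca,rcond=None)[0]
    A=ca+va*s[0];B=cb+vb*s[1]; return (A+B)/2,np.linalg.norm(A-B)
def snap(n,f):
    im=manip.get_image(n); cv2.imwrite(f"pics/{f}.png",im[...,::-1]); return im
E
python3 - <<'E'
from h import *
for n in("scene","top"): snap(n,n+"0"); print(n,ray(n,[[280,210]]))
print(manip.get_state())
E
```

```text
scene (array([1.38359293, 0.15322901, 0.70806573]), array([[-0.82558661, -0.15445634, -0.54304753]]))
top (array([0.43976969, 0.01401963, 1.16774765]), array([[ 0.10987194, -0.0357894 , -0.9934025 ]]))
{'clock': 0.1, 'qpos': array([-1.32799366e+00,  2.76562158e-01,  1.50599324e+00,  1.18182584e-05,
        1.36071009e+00, -1.20968145e-01]), 'qd': array([-0.00041269, -0.00146269, -0.00331688,  0.00192796,  0.00054769,
       -0.00046949]), 'effort': array([ 1.02061753e-03, -4.17698228e+01, -2.46405298e+01, -1.17775944e-04,
        5.82668436e-03, -9.23360460e-06]), 'position': array([ 0.20448918, -0.53691343,  0.23051417]), 'ee_rot': array([-8.35217609e-04,  9.83504281e-01,  1.80882917e-01, -4.51532875e-05]), 'contact_force': array([ 0.07518924, -0.38075694, -0.57959072]), 'moment': array([-0.02549551, -0.04223883, -0.03763631]), 'width': 0.08541322615799231}
```

View pics/top0.png

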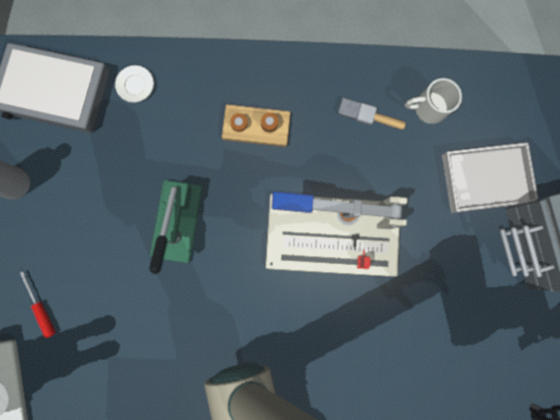

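View pics/scene0.png

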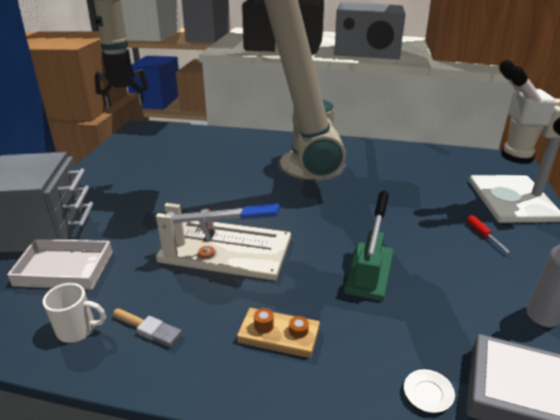

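The top view shows the gauge with its blue paddle at (293,202), red marker at (364,262), black pointer at (355,241) and tower at (400,208). The green punch is well to the left at (175,225). The scene view shows the paddle at (261,211).

```bash
cat > m.py <<'E'
from h import *
def comp(im,lo,hi,box):
    h=cv2.cvtColor(im,cv2.COLOR_RGB2HSV); m=cv2.inRange(h,lo,hi); k=np.zeros_like(m); x0,y0,x1,y1=box; k[y0:y1,x0:x1]=255; m&=k
    c=max(cv2.findContours(m,0,2)[0],key=cv2.contourArea); M=cv2.moments(c); return c,np.array([M["m10"]/M["m00"],M["m01"]/M["m00"]])
BL=((100,120,50),(130,255,255))
E
python3 - <<'E'
from m import *
t=cv2.imread("pics/top0.png")[...,::-1].copy(); s=cv2.imread("pics/scene0.png")[...,::-1].copy()
bt,ct=comp(t,(105,180,90),(130,255,255),(255,180,330,225)); bs,cs=comp(s,(105,150,90),(130,255,255),(220,190,300,230))
print("blue",cv2.contourArea(bt),cv2.boundingRect(bt),ct,cv2.boundingRect(bs),cs,tri("top",ct,"scene",cs))
r,cr=comp(t,(0,150,100),(8,255,255),(340,245,385,280)); print("red",cv2.boundingRect(r),cr,onz("top",[cr],.05))
w,cw=comp(t,(10,5,150),(40,110,255),(255,180,415,285)); rc=cv2.minAreaRect(w); b=cv2.boxPoints(rc); print("base",rc); P=onz("top",b,.022); print(P,np.linalg.norm(P-np.roll(P,1,0),axis=1))
rb=cv2.boxPoints(cv2.minAreaRect(bt)); print("paddle at z .17\n",onz("top",rb,.17))
cv2.imwrite("pics/c.png",cv2.resize(t[180:285,255:420],None,fx=4.8,fy=4.8,interpolation=2)[...,::-1])
E
```

```text
Traceback (most recent call last):
  File "m.py", line 4, in comp
    c=max(cv2.findContours(m,0,2)[0],key=cv2.contourArea); M=cv2.moments(c); return c,np.array([M["m10"]/M["m00"],M["m01"]/M["m00"]])
ValueError: max() iterable argument is empty
```

```bash
cat > a.py <<'E'
from m import *
t=cv2.imread("pics/top0.png")[...,::-1].copy(); s=cv2.imread("pics/scene0.png")[...,::-1].copy()
print(cv2.cvtColor(t,cv2.COLOR_RGB2HSV)[202,[285,293,305]],cv2.cvtColor(s,cv2.COLOR_RGB2HSV)[211,[255,265]],cv2.cvtColor(t,cv2.COLOR_RGB2HSV)[262,[361,364]],cv2.cvtColor(t,cv2.COLOR_RGB2HSV)[225,[290,320]])
cv2.imwrite("pics/c.png",cv2.resize(t[180:285,255:420],None,fx=4.8,fy=4.8,interpolation=2)[...,::-1])
bt,ct=comp(t,(108,190,70),(130,255,255),(255,180,330,225)); bs,cs=comp(s,(108,170,70),(130,255,255),(220,190,300,230))
print("blue",cv2.contourArea(bt),cv2.boundingRect(bt),ct,cv2.boundingRect(bs),cs,tri("top",ct,"scene",cs))
rb=cv2.boxPoints(cv2.minAreaRect(bt)); print("paddle at z .17\n",onz("top",rb,.17))
r,cr=comp(t,(0,150,80),(10,255,255),(340,245,385,280)); print("red",cv2.boundingRect(r),cr,onz("top",[cr],.05))
w,cw=comp(t,(10,5,130),(45,120,255),(255,180,415,285)); rc=cv2.minAreaRect(w); b=cv2.boxPoints(rc); print("base",rc); P=onz("top",b,.022); print(P,np.linalg.norm(P-np.roll(P,1,0),axis=1))
E
python3 a.py
```

```text
[[110 167 183]
 [111 162 181]
 [110 162 184]] [[111 189 186]
 [112 190 177]] [[  1 119 126]
 [  1 154 179]] [[ 33  13 229]
 [ 30  12 229]]Traceback (most recent call last):
  File "a.py", line 5, in <module>
    bt,ct=comp(t,(108,190,70),(130,255,255),(255,180,330,225)); bs,cs=comp(s,(108,170,70),(130,255,255),(220,190,300,230))
          ~~~~^^^^^^^^^^^^^^^^^^^^^^^^^^^^^^^^^^^^^^^^^^^^^^^^
  File "m.py", line 4, in comp
    c=max(cv2.findContours(m,0,2)[0],key=cv2.contourArea); M=cv2.moments(c); return c,np.array([M["m10"]/M["m00"],M["m01"]/M["m00"]])
ValueError: max() iterable argument is empty
```

View pics/c.png

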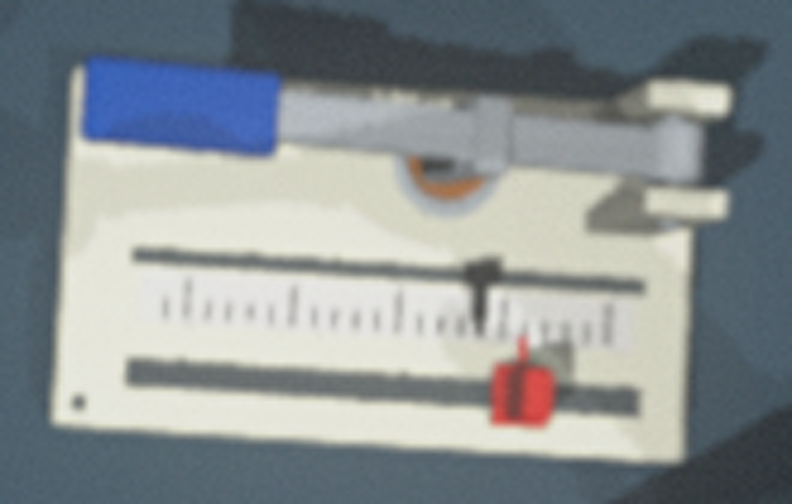

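The crop shows the paddle at crop (180,105), the pointer tip at (480,332), the marker tip at (523,340) and the tab at about (515,390). The gauge's +y runs to the left in the picture.

```bash
sed -i 's/(108,190,70)/(106,130,120)/;s/(108,170,70)/(106,150,120)/;s/(0,150,80)/(0,110,80)/' a.py
python3 - <<'E'
exec(open("a.py").read().replace('(10,5,130),(45,120,255)','(20,3,140),(75,60,255)'))
o=np.array([255,180.]); f=lambda x,y:o+(np.array([x,y])+.5)/4.8-.5
for n,x,y,z in(("pointer",480,332,.028),("mtip",523,340,.028),("tabtop",518,392,.07)): print(n,onz("top",[f(x,y)],z))
for z in(.16,.17,.185): print(onz("top",[ct],z),onz("scene",[cs],z))
E
```

```text
[[110 167 183]
 [111 162 181]
 [110 162 184]] [[111 189 186]
 [112 190 177]] [[  1 119 126]
 [  1 154 179]] [[ 33  13 229]
 [ 30  12 229]]
blue 602.0 (273, 192, 40, 20) [292.04955703 201.24473976] (241, 204, 38, 11) [260.55387524 209.17202268] (array([ 0.56819817, -0.04400636,  0.16864313]), np.float64(0.002936418044959888))
paddle at z .17
 [[ 0.55403539 -0.00512488  0.17      ]
 [ 0.58743511 -0.00720883  0.17      ]
 [ 0.5827286  -0.08556601  0.17      ]
 [ 0.54928267 -0.0832012   0.17      ]]
red (358, 253, 13, 16) [363.59437751 261.66532798] [[ 0.45418236 -0.21410016  0.05      ]]
base ((333.2632141113281, 235.42022705078125), (132.0480499267578, 74.65125274658203), 3.6913859844207764)
[[ 0.43356832  0.0030406   0.022     ]
 [ 0.60261253 -0.00301522  0.022     ]
 [ 0.59255258 -0.30671468  0.022     ]
 [ 0.42187639 -0.29628772  0.022     ]] [0.29955657 0.16915264 0.30386603 0.17099439]
pointer [[ 0.48296462 -0.19776569  0.028     ]]
mtip [[ 0.47974236 -0.21821891  0.028     ]]
tabtop [[ 0.4547198  -0.20765479  0.07      ]]
[[ 0.56959315 -0.04596689  0.16      ]] [[ 0.55504704 -0.04566046  0.16      ]]
[[ 0.5683049  -0.04537164  0.17      ]] [[ 0.57016467 -0.04203153  0.17      ]]
[[ 0.56637252 -0.04447876  0.185     ]] [[ 0.59284113 -0.03658812  0.185     ]]
```

Emit:
{"method": "carry_out", "body": {"moves": [0,2.4,3.3,0,-0.04,0,2.4,3.3,0,-0.04,0,2.4,3.3,0,-0.04,0,2.4,3.3,0,-0.04,0,2.4,3.3,0,-0.04,0,2.4,3.3,0,-0.04,0,2.4,3.3,0,-0.04,0,2.4,3.3,0,-0.04,0,2.4,3.3,0,-0.04,0,2.4,3.3,0,-0.04], "squeeze": 20}}

```text
clock: 1.1
position: [0.4451, -0.2058, 0.2311]
ee_rot: [-0.0, 1.0, -0.019, -0.0]
contact_force: [0.3, -0.1, -1.0]
width: -0.0
```

Emit:
{"method": "carry_out", "body": {"moves": [0,2.4,3.1,0,0,0,2.4,3.1,0,0,0,2.4,3.1,0,0,0,2.4,3.1,0,0,0,2.4,3.1,0,0,0,0,0,-1,0,0,0,0,-1,0,0,0,0,-1,0,0,0,0,-0.5,0,0,0,0,0,0]}}

```text
clock: 2.1
position: [0.5634, -0.0532, 0.1952]
ee_rot: [-0.0, 1.0, -0.019, -0.001]
contact_force: [-0.2, -0.3, -0.1]
width: -0.0004
```

Run:
```python
from h import *
s=snap("scene","s1"); snap("top","t1")
cv2.imwrite("pics/c2.png",cv2.resize(s[170:280,150:300],None,fx=5,fy=5,interpolation=2)[...,::-1])
ey=np.array([.04,.999]);ex=np.array([.999,-.04]);c=np.array([.5127,-.1507])
L=lambda x,y,z:[*(c+ex*x+ey*y),z]
print(proj("scene",[L(.05,-.03,z) for z in(.022,.034,.044,.054)])*5-np.array([750,850]))
print(L(.05,.113,0),L(.05,-.115,.11))
```

```text
[[280.75128268 413.94592732]
 [278.48695709 394.34496272]
 [276.58359544 377.82351096]
 [274.66519678 361.12952162]]
[np.float64(0.5671700000000001), np.float64(-0.039813), 0] [np.float64(0.55805), np.float64(-0.267585), 0.11]
```

View pics/c2.png

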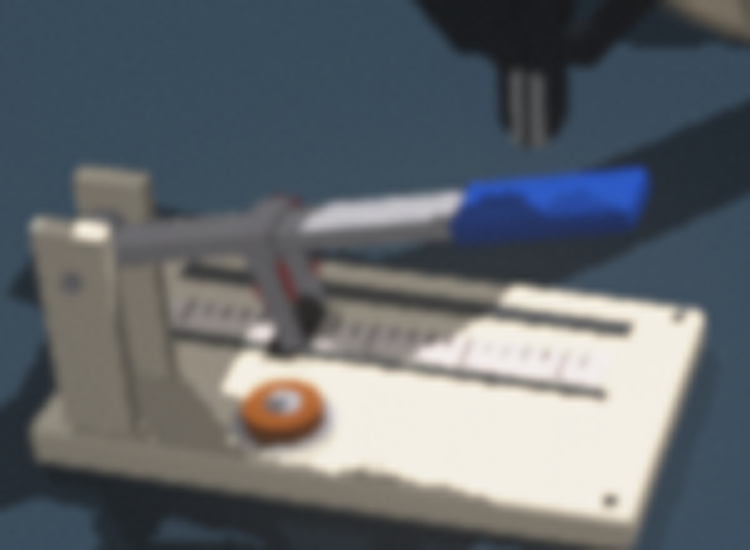

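The disc's top ellipse is centred near crop (283,403) and sits low, which fits the 12 mm mount, so I expect a long travel down to about z ≈ 0.07. The fingers are above the paddle.

Emit:
{"method": "carry_out", "body": {"moves": [0,0.4,0.3,-0.6,0,0,0,0,-0.6,0,0,0,0,-0.6,0,0,0,0,-0.6,0,0,0,0,-0.6,0,0,0,0,-0.6,0,0,0,0,-0.6,0,0,0,0,-0.6,0,0,0,0,-0.6,0,0,0,0,-0.6,0]}}

```text
clock: 3.2
position: [0.5686, -0.0493, 0.1359]
ee_rot: [-0.0, 1.0, -0.018, 0.0]
contact_force: [1.0, 0.2, 1.1]
width: -0.0002
```

Emit:
{"method": "carry_out", "body": {"moves": [0,0,0,-0.1,0,0,0,0,-0.1,0,0,0,0,-0.1,0,0,0,0,-0.1,0,0,0,0,-0.1,0,0,0,0,-0.1,0,0,0,0,-0.1,0,0,0,0,-0.1,0,0,0,0,-0.1,0,0,0,0,-0.1,0]}}

```text
clock: 4.2
position: [0.5687, -0.0493, 0.1263]
ee_rot: [0.0, 1.0, -0.018, 0.0]
contact_force: [-0.1, 1.1, 1.0]
width: -0.0001
```

Run:
```python
from h import *
s=snap("scene","s2")
cv2.imwrite("pics/c3.png",cv2.resize(s[190:280,150:300],None,fx=5,fy=5,interpolation=2)[...,::-1])
```

```text
(no output)
```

View pics/c3.png

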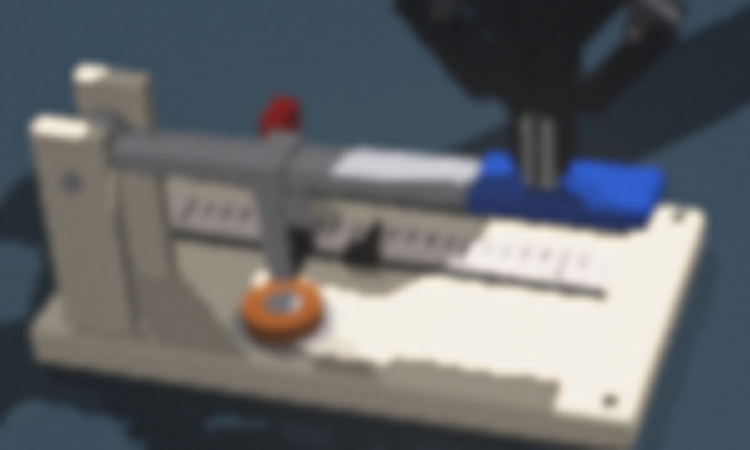

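The paddle is following the fingers. The foot, near crop (298,255), is still well above the disc at (283,300).

Emit:
{"method": "carry_out", "body": {"moves": [0,0,0,-0.2,0,0,0,0,-0.2,0,0,0,0,-0.2,0,0,0,0,-0.2,0,0,0,0,-0.2,0,0,0,0,-0.2,0,0,0,0,-0.2,0,0,0,0,-0.2,0,0,0,0,-0.2,0,0,0,0,-0.1,0]}}

```text
clock: 5.25
position: [0.5687, -0.0495, 0.1071]
ee_rot: [0.0, 1.0, -0.018, 0.0]
contact_force: [0.4, 1.2, 1.6]
width: 0.0001
```

Emit:
{"method": "carry_out", "body": {"moves": [0,0,0,-0.1,0,0,0,0,-0.1,0,0,0,0,-0.1,0,0,0,0,-0.1,0,0,0,0,-0.1,0,0,0,0,-0.1,0,0,0,0,-0.1,0,0,0,0,0,0,0,0,0,0,0,0,0,0,0,0]}}

```text
clock: 6.25
position: [0.5683, -0.0495, 0.1002]
ee_rot: [0.0, 1.0, -0.018, -0.0]
contact_force: [0.2, -0.4, -0.0]
width: -0.0003
```

Emit:
{"method": "carry_out", "body": {"moves": [0,0,0,-0.1,0,0,0,0,-0.1,0,0,0,0,-0.1,0,0,0,0,-0.1,0,0,0,0,-0.1,0,0,0,0,-0.1,0,0,0,0,-0.1,0,0,0,0,0,0,0,0,0,0,0,0,0,0,0,0]}}

```text
clock: 7.25
position: [0.5686, -0.0492, 0.0932]
ee_rot: [-0.0, 1.0, -0.018, -0.0]
contact_force: [0.5, -0.0, -0.4]
width: 0.0001
```

Emit:
{"method": "carry_out", "body": {"moves": [0,0,0,-0.05,0,0,0,0,-0.05,0,0,0,0,-0.05,0,0,0,0,-0.05,0,0,0,0,-0.05,0,0,0,0,-0.05,0,0,0,0,-0.05,0,0,0,0,-0.05,0,0,0,0,-0.05,0,0,0,0,-0.05,0]}}

```text
clock: 8.25
position: [0.5686, -0.0496, 0.0883]
ee_rot: [0.0, 1.0, -0.018, 0.0]
contact_force: [-0.4, -1.6, 1.2]
width: 0.0001
```

Emit:
{"method": "carry_out", "body": {"moves": [0,0,0,-0.05,0,0,0,0,-0.05,0,0,0,0,-0.05,0,0,0,0,-0.05,0,0,0,0,-0.05,0,0,0,0,-0.05,0,0,0,0,-0.05,0,0,0,0,-0.05,0,0,0,0,-0.05,0,0,0,0,-0.05,0]}}

```text
clock: 9.25
position: [0.5687, -0.0494, 0.0833]
ee_rot: [0.0, 1.0, -0.018, 0.0]
contact_force: [0.2, -1.5, 1.6]
width: 0.0002
```

Run:
```python
from h import *
s=snap("scene","s3")
cv2.imwrite("pics/c4.png",cv2.resize(s[190:280,150:300],None,fx=5,fy=5,interpolation=2)[...,::-1])
```

```text
(no output)
```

View pics/c4.png

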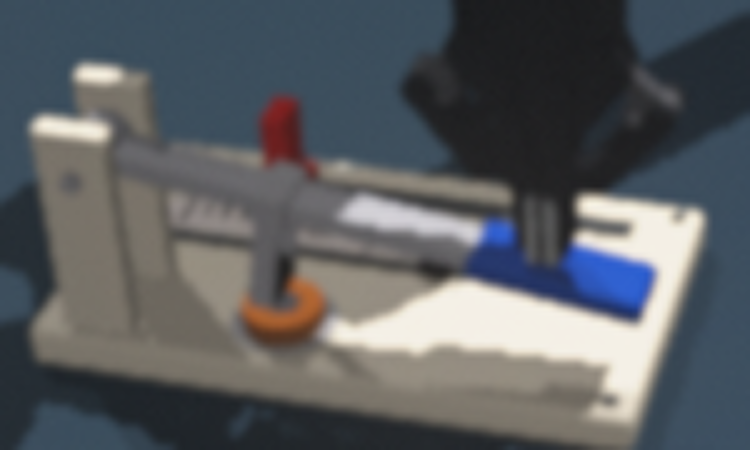

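The foot, near crop (275,300), is now almost on the disc, so I'll continue in fine steps.

Emit:
{"method": "carry_out", "body": {"moves": [0,0,0,-0.05,0,0,0,0,-0.05,0,0,0,0,-0.05,0,0,0,0,-0.05,0,0,0,0,-0.05,0,0,0,0,-0.05,0,0,0,0,0,0,0,0,0,0,0,0,0,0,0,0,0,0,0,0,0]}}

```text
clock: 10.3
position: [0.5685, -0.0493, 0.0803]
ee_rot: [-0.0, 1.0, -0.018, -0.0]
contact_force: [-0.2, 0.4, 0.0]
width: 0.0002
```

Emit:
{"method": "carry_out", "body": {"moves": [0,0,0,-0.05,0,0,0,0,-0.05,0,0,0,0,-0.05,0,0,0,0,-0.05,0,0,0,0,-0.05,0,0,0,0,-0.05,0,0,0,0,0,0,0,0,0,0,0,0,0,0,0,0,0,0,0,0,0]}}

```text
clock: 11.3
position: [0.5685, -0.0493, 0.0772]
ee_rot: [-0.0, 1.0, -0.018, -0.0]
contact_force: [-0.5, -0.2, 1.7]
width: -0.0004
```

Emit:
{"method": "carry_out", "body": {"moves": [0,0,0,-0.05,0,0,0,0,-0.05,0,0,0,0,-0.05,0,0,0,0,-0.05,0,0,0,0,-0.05,0,0,0,0,-0.05,0,0,0,0,0,0,0,0,0,0,0,0,0,0,0,0,0,0,0,0,0]}}

```text
clock: 12.3
position: [0.5686, -0.0493, 0.0743]
ee_rot: [-0.0, 1.0, -0.018, -0.0]
contact_force: [0.5, -0.4, 1.0]
width: -0.0001
```

Emit:
{"method": "carry_out", "body": {"moves": [0,0,0,-0.05,0,0,0,0,-0.05,0,0,0,0,-0.05,0,0,0,0,-0.05,0,0,0,0,-0.05,0,0,0,0,-0.05,0,0,0,0,0,0,0,0,0,0,0,0,0,0,0,0,0,0,0,0,0]}}

```text
clock: 13.3
position: [0.5687, -0.0496, 0.0725]
ee_rot: [0.0, 1.0, -0.018, 0.0]
contact_force: [-2.1, -0.4, 9.5]
width: 0.0003
```

Emit:
{"method": "carry_out", "body": {"moves": [0,0,0,0.3,0,0,0,0,1,0,0,0,0,2,0,0,0,0,3,0,0,0,0,2.5,0,50,-1.8,0,0,0,50,-2,0,0,0,50,-2,0,0,0,50,-2,0,0,0,50,0,0,0,0]}}

```text
clock: 14.3
position: [0.4878, -0.0489, 0.1595]
ee_rot: [-0.0, 1.0, -0.018, -0.001]
contact_force: [-0.0, -0.2, -0.4]
width: 0.0429
```

Run:
```python
from h import *
print(manip.get_state()["position"],manip.get_state()["width"])
s=snap("scene","s4"); t=snap("top","t4")
a=cv2.resize(t[180:285,255:420],None,fx=4.8,fy=4.8,interpolation=2)[:300+204]
cv2.imwrite("pics/c5.png",a[...,::-1])
for n,box in(("scene",(190,195,225,240)),("top",(335,240,385,285))):
    im={"scene":s,"top":t}[n]; h=cv2.cvtColor(im,cv2.COLOR_RGB2HSV); m=cv2.inRange(h,(0,110,60),(8,255,255))|cv2.inRange(h,(172,110,60),(180,255,255)); x0,y0,x1,y1=box
    ys,xs=np.nonzero(m[y0:y1,x0:x1]); print(n,xs.min()+x0,xs.max()+x0,ys.min()+y0,ys.max()+y0,len(xs))
    for y in sorted(set(ys)): print(y+y0,xs[ys==y].min()+x0,xs[ys==y].max()+x0)
```

```text
[ 0.48784196 -0.04885206  0.15947211] 0.04286410262458939
scene 202 212 209 225 112
209 205 207
210 204 209
211 203 209
212 202 209
213 202 209
214 202 209
215 202 209
216 202 209
217 202 209
218 202 209
219 203 209
220 203 209
221 203 210
222 203 212
223 209 212
224 211 212
225 211 212
top 357 369 255 268 121
255 363 363
256 358 363
257 358 368
258 358 369
259 358 369
260 357 369
261 357 369
262 357 369
263 358 369
264 358 369
265 358 369
266 358 368
267 358 368
268 365 367
```

View pics/c5.png

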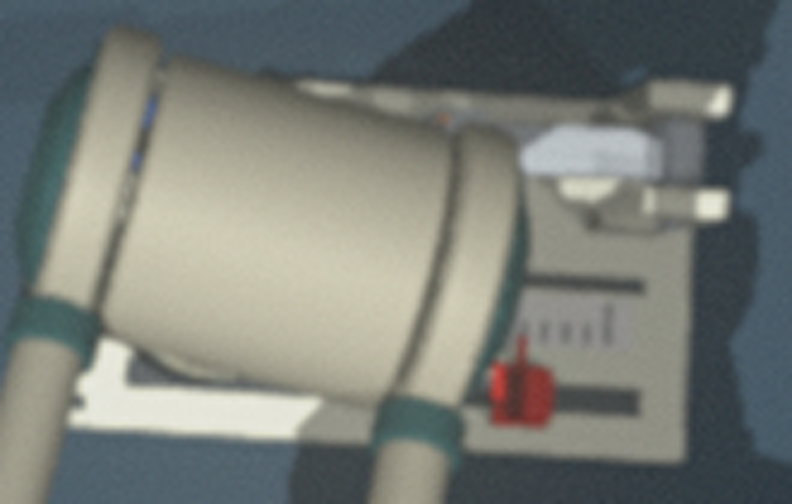

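The arm hides the pointer in this top view. The marker hasn't moved: its tip is at crop (521,340) and its tab covers about (490–553, 362–425).

```bash
cat >> h.py <<'E'
from scipy.spatial.transform import Rotation as Ro
def wpose():
    s=manip.get_state(); q=s["ee_rot"]; T=np.eye(4); T[:3,:3]=Ro.from_quat([q[1],q[2],q[3],q[0]]).as_matrix(); T[:3,3]=s["position"]
    return T@np.array(manip.camera_info("wrist")["hand_eye"])
def wproj(T,P):
    i,k,d=K("wrist"); W=np.linalg.inv(T); return cv2.projectPoints(np.array(P,float).reshape(-1,3),cv2.Rodrigues(W[:3,:3])[0],W[:3,3],k,d)[0].reshape(-1,2)
def wonz(T,px,z):
    i,k,d=K("wrist"); p=cv2.undistortPoints(np.array(px,float).reshape(-1,1,2),k,d).reshape(-1,2)
    v=np.c_[p,np.ones(len(p))]@T[:3,:3].T; c=T[:3,3]; return c+v*((z-c[2])/v[:,2])[:,None]
E
python3 - <<'E'
from h import *
T=wpose(); snap("wrist","w4"); np.save("w4.npy",T); print(T[:3,3],T[:3,2])
print("expected px",wproj(T,[[.4865,-.113,.028],[.48,-.218,.028],[.452,-.217,.07]]))
print(tri("top",(363,262),"scene",(206,211)),onz("scene",[(206,210.5)],.07))
E
```

```text
[ 0.56345527 -0.0528434   0.30234945] [-0.28093029  0.01048296 -0.95967092]
expected px [[353.88114959 202.27130918]
 [476.94369651 205.37979214]
 [502.5834623  256.08460128]]
(array([ 0.45380971, -0.21130304,  0.07020456]), np.float64(0.005291977867497686)) [[ 0.45113234 -0.21498403  0.07      ]]
```

View pics/w4.png

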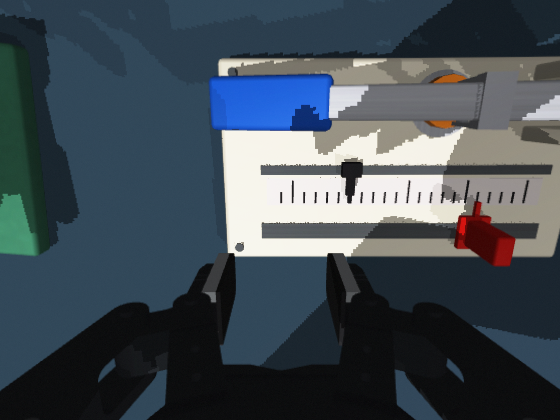

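The wrist view shows the pointer tip at (350,202), the marker tip at (477,203), and the tab leaning out to its top near (500,250). The lever has stayed down.

Run:
```python
from h import *
T=np.load("w4.npy"); P=wonz(T,[(350,202),(477,202.5)],.028); print(P, P[1]-P[0]); print(wonz(T,[(500,248),(512,265),(490,263)],.07))
```

```text
[[ 0.48685962 -0.10967075  0.028     ]
 [ 0.48256676 -0.21771396  0.028     ]] [-0.00429286 -0.10804321  0.        ]
[[ 0.4587033  -0.21410879  0.07      ]
 [ 0.44434678 -0.22515146  0.07      ]
 [ 0.44653608 -0.2084135   0.07      ]]
```

Emit:
{"method": "carry_out", "body": {"moves": [50,-0.66,-3.36,0,0,50,-0.66,-3.36,0,0,50,-0.66,-3.36,0,0,50,-0.66,-3.36,0,0,50,-0.66,-3.36,0,0,50,0,0,-2.2,0,50,0,0,-2.2,0,50,0,0,-2.2,0,50,0,0,-2.2,0,50,0,0,-2.2,0]}}

```text
clock: 15.45
position: [0.4591, -0.2182, 0.0484]
ee_rot: [0.0, 1.0, -0.018, 0.001]
contact_force: [0.7, 0.2, -0.9]
width: 0.0428
```

Emit:
{"method": "carry_out", "body": {"moves": [0,-0.3,0,0,0,0,0,0,0,0,0,0,0,0,0,0,0,0,0,0,0,0,0,0,0,0,0,0,0,0,0,0,0,0,0,0,0,0,0,0,0,0,0,0,0,0,0,0,0,0], "squeeze": 20}}

```text
clock: 16.45
position: [0.4549, -0.2176, 0.0494]
ee_rot: [0.0, 1.0, -0.018, 0.0]
contact_force: [3.0, -0.9, -11.3]
width: 0.0136
```

Emit:
{"method": "carry_out", "body": {"moves": [0,0.04,1.2,0,0,0,0.04,1.2,0,0,0,0.05,1.2,0,0,0,0.05,1.2,0,0,0,0.05,1.2,0,0,0,0.05,1.2,0,0,0,0.05,1.2,0,0,0,0.05,1.2,0,0,0,0.04,1.1,0,0,0,0,0,0,0]}}

```text
clock: 17.45
position: [0.4589, -0.1083, 0.0494]
ee_rot: [-0.001, 1.0, -0.018, 0.0]
contact_force: [4.4, 1.5, -12.2]
width: 0.0134
```

Run:
```python
from h import *
T=wpose(); w=snap("wrist","w5"); np.save("w5.npy",T)
print(wproj(T,[[.4868,-.1097,.028]]), manip.get_state()["contact_force"])
```

```text
[[279.85489239 201.558129  ]] [  2.93574067   1.27168951 -11.27451192]
```

View pics/w5.png

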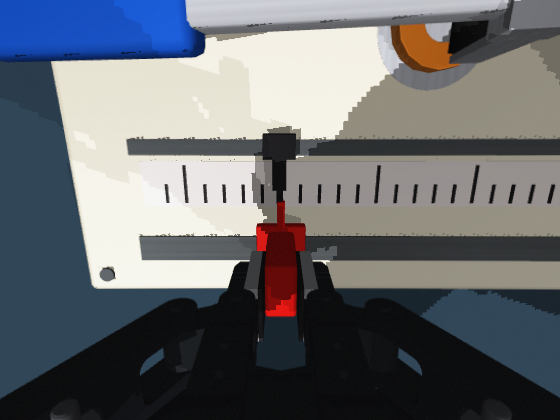

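The marker tip at (281,203) is level with the pointer tip at (279,195), with roughly a 1 mm offset. Next I release and lift.

Emit:
{"method": "carry_out", "body": {"moves": [45,0,0,0,0,45,0,0,0,0,45,0,0,0,0,45,0,0,0,0,45,0,0,1.5,0,45,0,0,2.5,0,45,0,0,3,0,45,0,0,3,0,45,0,0,2,0,45,0,0,0,0]}}

```text
clock: 18.5
position: [0.4606, -0.1114, 0.1724]
ee_rot: [0.001, 1.0, -0.018, 0.003]
contact_force: [-0.2, 0.2, -0.6]
width: 0.0388
```

Run:
```python
from h import *
T=wpose(); w=snap("wrist","w6"); np.save("w6.npy",T)
print(wproj(T,[[.4868,-.1097,.028]]), manip.get_state()["position"])
```

```text
[[276.32045727 167.52601141]] [ 0.45940543 -0.11088792  0.17051543]
```

View pics/w6.png

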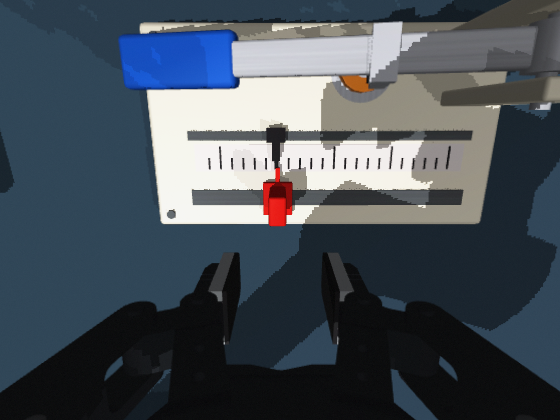

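With the gripper clear, the pointer tip at (276,168) and the marker tip at (278,170) are about 1–2 mm apart along the scale. The lever is still down, so I'm handing in.

```bash
python3 -c "
from rig import manip; print(manip.sign_off())"
```

```text
the job is handed in; nothing more can be done
None
```

I pressed the blue paddle down about 96 mm, from z ≈ 0.169 to 0.0725 m. It firmed up at 9.5 N, where I held it briefly, then left the lever down. I then pinched the red marker's tab, slid it about 109 mm along the scale and released it. The job was handed in at about 18.6 s of the 51 s allowed.

- **Marker:** after release, the wrist picture shows its tip about 1–2 mm from the pointer tip along the scale, within the 10 mm limit.
- **Lever:** it was still down in that picture. The foot's contact force after release can't be read from the state, so I rely on the stiff hinge holding it on the mount.
- **Forces:** while I held the marker, the wrist read about 11–12 N downward, well under the limits, and this vanished on release. I don't know for certain what caused it.
- **Measurements:** two estimates of the tab's y position disagreed by about 10 mm. The wrist view settled it before I gripped.
- **Hand punch:** the arm never went near it.

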